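# Clamp an embroidery hoop frame with the extension bar

## Robot

A 6-joint arm with a two-finger parallel gripper is mounted at the origin on the work surface. World frame = base frame: x ahead of the robot, y to its left, z up, the work surface at z = 0. Lengths are in mm, angles in rad, forces in N, time in s.
With the tool pointing down it reaches from about 350 to 875 mm from the base axis. Payload 4.2 kg.
Tool frame: the origin (TCP) lies between the finger pads; the fingertips stand 14 mm ahead of it and the grasp point (between the pads) lies 5 mm behind it (tcp_to_tips is the distance from the TCP to the fingertips, in mm); z points along the fingers, y is the direction in which the jaws open and shut (so a half turn about z gives the same grasp; the last joint's range is limited). The gripper opens to 85 mm and grips with 20 to 120 N. Pads are 22 mm wide; open, the fingers measure 114 mm over their backs; the gripper's body (76 mm by 85 mm) begins 54 mm behind the grasp point. The pads swing forward as they close: fully open they stand 13 mm farther back than shut.
Start: joints at [-0.949, 0.385, 0.008, 0, -1.194, -0.259], TCP at [221.822, -584.289, 245.312] pointing down, gripper open.
Joint ranges: [-3.14, 3.14], [-1.21, 2.06], [-1.07, 1.41], [-3.16, 2.05], [-2.99, -0.16], [-3.1, 3.1]. Speed limits (rad/s): [2.79, 2.79, 3.14, 3.14, 3.14, 3.14].

## Interface

Orientations are given as a rotation vector (axis times angle).
In Python, from cell import get_state, capture, sign_off, trace, mark_of, tcp_to_tips gives the robot as it stands. The module is installed in compiled form; this text tells all that it offers.
- The arm moves only by the tool jog_arm, never from a script. Its argument "moves" is a list that holds one entry, the list of rows, each a list of 7 numbers: the gripper's target within -1 to 1 (fully open at 1, half-way at 0, shut at -1), then the shift along the tool's x, y, z in mm, then the turn, a rotation vector about the tool's x, y, z in rad. In form: [[[grip, x, y, z, ax, ay, az], ...]]. A call has 1 to 5 rows; each row is the pose to reach, as a shift and turn from the pose commanded when the call began, along the tool's axes at that moment; what a row does not reach only later rows make up. A row lasts 1/8 s, in which the tool goes at most 62.5 mm and 10.7 degrees, less where a joint would pass 70% of its speed; a pose out of reach is approached as far as the arm can. A call with a gripper value outside its range is refused whole. The fingers move at their own pace and stop on an object; the grip force is fixed at half the most. Time passes only in rows, so rows that repeat a pose let the fingers close. It gives the time, the measured TCP pose, the force and the opening at its end, in the units of the state.
- get_state(): the state, without advancing time (a new reading comes with each control period).
- capture(name): name is "side" or "top"; returns a dict with "frame" (400x640x3 uint8, red, green, blue), "camera_matrix" (3x3 intrinsics, pixels), "k1" (the pictures are not rectified: a ray, as slopes to the right and down, at radius r is drawn at 1 + k1 r^2 times it, then the intrinsics apply), "R" (3x3) and "t" (3): a world point X has camera coordinates R X + t. Camera axes: x right, y down, z forward; pixel columns grow to the right and rows downward; lengths in mm; the calibration is good to about 2 mm. A picture is of the moment at which its call begins. There is no depth.
- sign_off(): hands the job in, once; it reports no verdict.
Trained networks look in a picture, given as the dict that the camera call returned (one of the last four; its "shot" number tells which), for a name from the list of things; names that differ only in an ending like _2 or _b are one class to them, and where a whole thing is asked for, a point or a joint stands for the part that bears it (a point fixed in the world has none). Each returns a list of dicts, best first, with "score" (0 to 1); they miss things now and then, are a little off and sometimes report something else, mostly with a low value. They report only what shows in the picture. A call takes as long as a camera call. They do not tell look-alikes from the thing itself.
- trace(picture, label): "pixels" (400x640 bool, what is visible of it).
- mark_of(picture, label): "location" ([x, y, z] in mm, in the coordinates of the camera as it stood for that picture, good to about 4 mm: a listed point, or the origin of a listed thing).
The state is a dict: "t": time; "joint_pos": joint angles; "joint_vel": joint speeds; "joint_torque": joint torques, N m; "tool_pos": TCP position; "eef_rot": TCP orientation; "contact_force": force on the tool from outside, world axes, zero at the start; "torque": the same for the moment, N m; "finger_gap": finger opening in mm.
Only numpy, scipy, OpenCV 4.12 (cv2) and the standard library are available. Lean on these libraries where they do the work, as an engineer would, in place of code of your own. Each camera call takes 0.05 s, during which the arm holds its last target.

## Task

Fit the socket of the steel extension bar down over the stub lever of the fixture's toggle clamp and, holding the bar, swing the lever clockwise (seen from above) past its dead point until it snaps fully home, so that the white hoop frame is pressed against the fixture's fence. Move the lever with the bar only, not with the gripper itself. Then take the bar off, lay it flat on the floor of the plywood tray beside the block that lies there, and leave the other things on the bench where they are.

Things in the scene. Friction and masses are not known exactly. Their poses are not given: they have to be found in the camera images.
- fixture: Clamping fixture, fixed at a varying place and yaw: grey steel plate 170 x 245 mm, 12 mm thick. Origin under the clamp's pivot, at bench height. Plate spans x -85..85 and y -200..+45 mm. -y: the direction in which the clamp pushes, towards the hoop frame and the dark fence (34 mm high) at the plate's end; +x points away from the robot, +y to its left (within 0.25 rad).
- pivot (a point): The lever's vertical pivot axis, at mid-height of the lever, 42 mm above the bench. Axes as the fixture's. A round knuckle of radius 16 mm surrounds it, from 32 to 54 mm above the bench (its cap reaches 58 mm).
- stub: The bare steel stub lever: 12 mm wide, 16 mm high (34 to 50 mm above the bench), ending 78 mm from the pivot axis. Origin on the pivot axis at bench height; x outwards along the lever, z up. Turns with joint lever.
- lever_stub (a point): Point in the stub lever, 54 mm out from the pivot axis, at mid-height (42 mm above the bench). x axis: outwards along the lever; z up.
- lever (a joint): Lever angle, rad, growing clockwise seen from above. 0 = open stop: lever points to 190 degrees in the fixture's x-y axes, towards the robot; 1.5 = locked stop: 104 degrees, about along fixture +y. Starts open, 0 to 0.08. A spring drives it back towards open until the dead point at 1.30, strongest (about 1 N m) near 0.6; past 1.30 it snaps by itself to 1.5 and stays.
- ext_bar: The extension bar: steel, 200 mm long, 30 mm high, about 0.4 kg, lying on the bench the way up it is used. Origin on its underside, 125 mm from the socket end; x along the bar to the handle end, z up. Socket (bright, first 70 mm): inverted channel 26 mm wide outside, 18 inside, 22 mm deep under an 8 mm roof, open below and at its end. Handle (dark, the other 130 mm): solid, 22 mm wide.
- bar_grip (a point): Point to grip on the bar's dark handle, at half height (15 mm above the bar's underside), 125 mm from its socket end, near the centre of mass. x axis along the bar from socket end to handle end; the handle reaches from 55 mm before to 75 mm after this point and is 22 mm wide.
- bar_socket (a point): Point in the bar's channel, 30 mm from its socket end, 13 mm above its underside (95 mm before bar_grip along x; same axes). The bar is fitted when this point is at lever_stub and the x axes agree: then 3 mm are free at each side of the stub, 8 mm or more lengthwise either way, and 1 mm above the stub.
- hoop_center (a point): Centre, at half height, of the white plastic hoop frame: an open rectangle 120 x 90 mm (fixture's x and y), 14 mm high with thin steel plates on top, loose on the fixture plate between two steel rails. It starts 5 to 10 mm short of the fence; the clamp's rubber pad pushes it there.
- nest_home (a point): Point of the fixture at which hoop_center lies when the frame is against the fence: 136 mm from the pivot along the fixture's -y, 19 mm above the bench. Axes as the fixture's.
- tray: Open plywood tray on the bench, fixed, 270 mm (x) by 130 mm (y), 22 mm high, walls and floor 5 mm thick; origin at the centre of its underside. It stands on the robot's left or right, the bar on the other side.
- cone_a: Thread cone, 58 mm wide at the foot, 130 mm high, standing near the bar, about 85 to 115 mm from its middle; origin under its centre.
- cone_b: Grey thread cone, 58 mm wide, 140 mm high, standing on the bench just past the lever's locked side; origin under its centre.
- jar: Jar 48 mm wide, 85 mm high, standing just outside the lever's open side; origin under its centre.
- bobbin_tin: Flat round bobbin tin 44 mm wide, 12 mm high, on the bench under the arc of the bar (the fitted bar passes above it); origin under its centre.
- driver: Screwdriver 170 mm long lying beyond the fixture.
- spacer: Aluminium spacer block 50 x 24 x 16 mm lying in the tray along its +y wall, its middle about 42 mm from the tray's middle line and at varying x; origin under its centre. It stays there: the bar goes beside it.
- oil: Small oil bottle 40 mm wide, 110 mm high, standing by the tray's +x end; origin under its centre.
- bracket_arm: Flat steel bracket arm 170 x 22 x 8 mm lying beside the bar, about 75 mm from it; origin under its centre, x along it.
Things that resemble listed ones, but are neither listed nor needed, are in the scene too. What is shaped like the ext_bar but green or pink is not meant.

How it is judged (in metres and radians):
On the way, in this order (a step that is already met when the one before it is completed fails the run):
1. the bar's socket is fitted over the lever while the clamp is still open (distance between bar_socket and lever_stub below 0.018 m and angle between the x axis of bar_socket and the x axis of lever_stub, either way round below 0.25 rad and value of joint lever below 0.7 rad), for 0.1 s.
2. the lever is past its dead point with the bar still on it (distance between bar_socket and lever_stub below 0.018 m and angle between the x axis of bar_socket and the x axis of lever_stub, either way round below 0.25 rad and value of joint lever above 1.36 rad), for 0.1 s.
At the end, for the whole second after the job is handed in: The clamp lever stands beyond 1.42 rad (locked), the hoop frame lies flat in the nest against the fence (within 2 mm), and the bar lies flat and still on the floor of the tray, released (value of joint lever above 1.42 rad and y of hoop_center in the frame of nest_home between -0.003 and 0.002 m and horizontal distance between hoop_center and nest_home below 0.007 m and angle between hoop_center's own z axis and vertical below 0.06 rad and distance between hoop_center and nest_home below 0.008 m and x of bar_grip in the frame of tray between -0.1 and 0.1 m and y of bar_grip in the frame of tray between -0.056 and 0.056 m and z of each of bar_grip, bar_socket in the frame of tray below 0.027 m and linear speed of ext_bar below 0.02 m/s); the robot touches nothing.
It fails at once if the gripper itself pushes the lever (contact force between the fingers and stub above 2 N).
It fails at once if another thing on the bench is pushed more than 30 mm (distance of any of cone_a, cone_b, jar, bobbin_tin, driver, oil, bracket_arm, spacer from where it was at the start of the episode above 0.03 m).
It fails at once if a cone, jar or bottle is knocked over (angle between any of cone_a, cone_b, jar, oil's own z axis and vertical above 0.6 rad).
It also fails if it takes over 54 s, if anything falls off the work surface, if the arm or the gripper's body presses on something with over 40 N, if the wrist force passes 120 N, or if a joint passes its speed limit or range.

## Working session

There is one attempt and no reset: what is moved stays moved. The work goes in short steps, Python scripts to look and compute and a tool call to move; the robot and the scene stay as the last step left them, time stands still between calls to the robot, and variables do not carry over. Pictures are saved under pics/ and viewed, and the job is handed in when it is done.

Besides the shell and the picture viewer there is one more tool, called as name([rows], argument=value, ...), one row to a line, values as JSON. jog_arm: Moves the arm, as the interface text tells. Its arguments: {"type":"object","properties":{"moves":{"type":"array","items":{"type":"array","items":{"type":"array","items":{"type":"number"}}}}},"required":["moves"]}

```bash
mkdir -p pics; ls
python3 - <<'E'
from cell import *
import cv2
print(get_state()); print(tcp_to_tips)
for n in("side","top"):
    c=capture(n); cv2.imwrite(f"pics/{n}0.png",c["frame"][:,:,::-1]); print(n,c["camera_matrix"],c["k1"],c["R"],c["t"],c["shot"])
E
```

```text
pics
{'t': 0.0, 'joint_pos': array([-9.49388120e-01,  3.85568095e-01,  6.63064913e-03, -5.07967662e-04,
       -1.19401072e+00, -2.58575142e-01]), 'joint_vel': array([-0.00098549,  0.00080139,  0.00041178,  0.00055559, -0.00031804,
        0.00116791]), 'joint_torque': array([-4.70505202e-04, -3.92289126e+01,  1.88393748e+01,  4.18629795e+00,
       -4.84386866e-03,  1.21503942e-05]), 'tool_pos': array([ 221.63699673, -583.78787367,  244.21514859]), 'eef_rot': array([ 0.56643757, -3.08960627, -0.00337352]), 'contact_force': array([-0.04743112, -0.74538092,  0.53479929]), 'torque': array([-0.01369276,  0.04496784,  0.02000169]), 'finger_gap': 85.58045121472493}
14.0
side [[453.0910823    0.         323.96409635]
 [  0.         453.0910823  200.09803684]
 [  0.           0.           1.        ]] 0.0037095630827015 [[-0.78653355 -0.61735319 -0.01549243]
 [-0.33029667  0.44174398 -0.83412611]
 [ 0.5217941  -0.65095108 -0.55135616]] [379.78487812 257.24740243 990.70914753] 1
top [[492.11163585   0.         325.59192272]
 [  0.         492.11163585 203.55355655]
 [  0.           0.           1.        ]] -0.02100332561070755 [[-0.00701169 -0.99987924  0.01386858]
 [-0.98790289  0.00477782 -0.15500017]
 [ 0.15491519 -0.01478762 -0.98781709]] [ -90.50973882  520.07090588 1355.02948387] 2
```

View pics/side0.png

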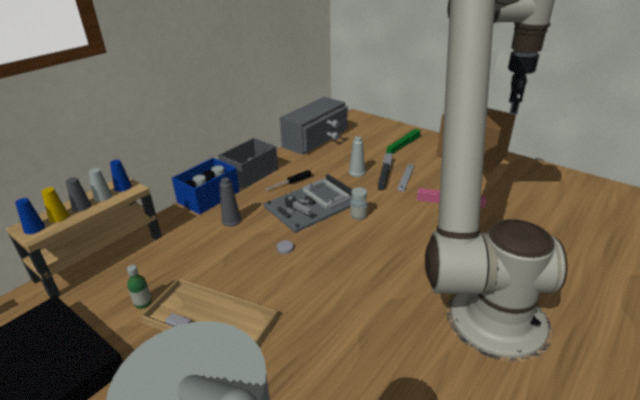

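View pics/top0.png

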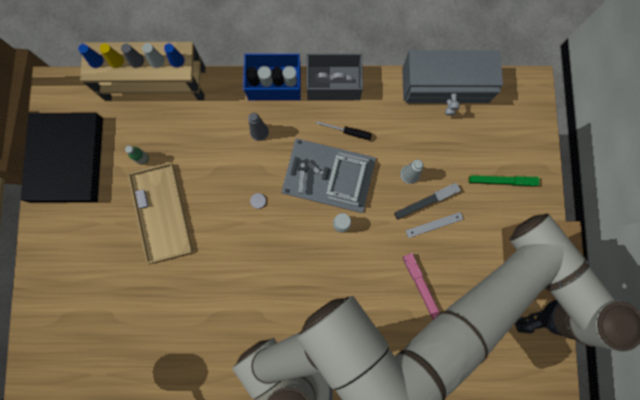

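```bash
cat > h.py <<'E'
from cell import *
import cv2, numpy as np
from scipy.spatial.transform import Rotation as Rn
def ray(c,uv):
    K=c["camera_matrix"];k=c["k1"]
    d=cv2.undistortPoints(np.array(uv,float).reshape(-1,1,2),K,np.array([k,0,0,0,0.])).reshape(-1,2)
    D=np.c_[d,np.ones(len(d))]@c["R"]   # R^T d
    C=-c["R"].T@c["t"]
    return C,D
def at(c,uv,z):
    C,D=ray(c,uv); s=(z-C[2])/D[:,2]; return C+D*s[:,None]
def proj(c,X):
    X=np.array(X,float).reshape(-1,3)
    p,_=cv2.projectPoints(X,cv2.Rodrigues(c["R"])[0],c["t"],c["camera_matrix"],np.array([c["k1"],0,0,0,0.])); return p.reshape(-1,2)
def w(c,loc): return c["R"].T@(np.array(loc)-c["t"])
def tri(c1,u1,c2,u2):
    A=[];b=[]
    for c,u in((c1,u1),(c2,u2)):
        C,D=ray(c,[u]);d=D[0]/np.linalg.norm(D[0]);P=np.eye(3)-np.outer(d,d);A.append(P);b.append(P@C)
    return np.linalg.lstsq(np.vstack(A),np.hstack(b),rcond=None)[0]
E
python3 - <<'E'
from h import *
for n in("top","side"):
    c=capture(n)
    for l in "fixture pivot lever_stub bar_grip bar_socket ext_bar hoop_center nest_home tray cone_a jar bobbin_tin driver spacer oil bracket_arm".split():
        try: r=mark_of(c,l)
        except Exception as e: print(l,e); continue
        print(n,l,[(round(x["score"],2),w(c,x["location"]).round(0).tolist()) for x in r[:4]])
E
```

```text
top fixture [(0.77, [630.0, -30.0, 4.0])]
top pivot [(0.85, [629.0, -26.0, 44.0])]
top lever_stub [(0.82, [576.0, -19.0, 45.0])]
top bar_grip [(0.86, [589.0, -589.0, 17.0]), (0.59, [260.0, -373.0, 18.0]), (0.56, [520.0, -360.0, 19.0]), (0.41, [502.0, 380.0, -1.0])]
top bar_socket [(0.91, [588.0, -682.0, 15.0]), (0.77, [349.0, -335.0, 12.0]), (0.65, [556.0, -447.0, 16.0])]
top ext_bar [(0.98, [518.0, -363.0, 6.0]), (0.93, [590.0, -592.0, -1.0]), (0.62, [578.0, -23.0, 46.0]), (0.59, [262.0, -376.0, 3.0])]
top hoop_center [(0.64, [596.0, -150.0, 22.0]), (0.63, [522.0, -360.0, 16.0]), (0.31, [462.0, -409.0, -0.0])]
top nest_home [(0.61, [596.0, -162.0, 22.0])]
top tray [(0.96, [500.0, 381.0, 1.0])]
top cone_a [(0.91, [612.0, -344.0, -3.0]), (0.81, [740.0, 104.0, -2.0])]
top jar [(0.79, [465.0, -138.0, 3.0])]
top bobbin_tin [(0.68, [462.0, -413.0, 1.0]), (0.56, [501.0, 381.0, -2.0]), (0.51, [534.0, 99.0, 1.0])]
top driver [(0.57, [745.0, -152.0, -1.0])]
top spacer [(0.54, [537.0, 432.0, 2.0])]
top oil [(0.63, [660.0, 450.0, 5.0])]
top bracket_arm [(0.95, [461.0, -412.0, -1.0]), (0.54, [46
[... 363 characters left out ...]
2.0]), (0.62, [343.0, -336.0, 13.0])]
side ext_bar [(0.9, [586.0, -590.0, 0.0])]
side hoop_center [(0.98, [598.0, -153.0, 16.0])]
side nest_home [(0.58, [592.0, -160.0, 21.0])]
side tray [(0.83, [496.0, 385.0, -2.0])]
side cone_a [(0.78, [610.0, -342.0, -4.0]), (0.65, [741.0, 102.0, 0.0]), (0.48, [543.0, 440.0, 4.0])]
side jar [(0.67, [744.0, 108.0, -2.0]), (0.63, [464.0, -136.0, 2.0]), (0.54, [531.0, 108.0, 1.0]), (0.24, [556.0, -448.0, 10.0])]
side bobbin_tin [(0.48, [533.0, 106.0, 0.0])]
side driver [(0.49, [750.0, -147.0, -2.0])]
side spacer [(0.64, [540.0, 442.0, 6.0])]
side oil [(0.89, [664.0, 449.0, -3.0])]
side bracket_arm [(0.68, [461.0, -411.0, -1.0]), (0.18, [572.0, -22.0, 42.0])]
```

The top view shows the steel bar at about (428,201), with its bright socket end at (450,190). The lever is at (303,175), the tray at (160,213) and the jar at (342,223). The pink and green bars are decoys. Next I'll fit the bar, lever and tray poses more precisely.

```bash
cat >> h.py <<'E'
from scipy.optimize import minimize
def box(x0,x1,y0,y1,z0,z1): return np.array([[x,y,z] for x in(x0,x1) for y in(y0,y1) for z in(z0,z1)],float)
def sil(c,pts_list,S=4):
    m=np.zeros((400*S,640*S),np.uint8)
    for P in pts_list:
        h=cv2.convexHull(((proj(c,P)+.5)*S-.5).round().astype(np.int32)); cv2.fillConvexPoly(m,h,255)
    return cv2.resize(m,(640,400),interpolation=cv2.INTER_AREA)/255.
def place(P,x,y,a,z=0):
    R=Rn.from_euler('z',a).as_matrix(); return P@R.T+[x,y,z]
BAR=[box(-125,-55,-13,13,0,30),box(-55,75,-11,11,0,30)]
def fit(views,parts,p0,z=0,step=(6,6,.08)):
    def cost(p):
        s=0
        for c,m in views: s+=np.abs(sil(c,[place(P,p[0],p[1],p[2],z) for P in parts])-m).sum()
        return s
    p0=np.array(p0,float);sx=np.vstack([p0]+[p0+np.eye(3)[i]*step[i] for i in range(3)])
    r=minimize(cost,p0,method='Nelder-Mead',options=dict(initial_simplex=sx,xatol=.02,fatol=.1,maxiter=150))
    return r.x,r.fun
def bestmask(c,label,xyz):
    u=proj(c,xyz)[0]; best=None
    for r in trace(c,label):
        m=r["pixels"]; ys,xs=np.nonzero(m)
        if len(xs)==0: continue
        d=np.hypot(xs-u[0],ys-u[1]).min()
        if d<3 and (best is None or r["score"]>best[0]): best=(r["score"],m)
    return None if best is None else best[1]
E
python3 - <<'E'
from h import *
t=capture("top");s=capture("side")
mt=bestmask(t,"ext_bar",[519,-361,20]);ms=bestmask(s,"ext_bar",[519,-361,20])
print(None if mt is None else mt.sum(), None if ms is None else ms.sum())
a=np.radians(113.6)
for nm,v in(("top",[(t,mt)]),("side",[(s,ms)]),("both",[(t,mt),(s,ms)])):
    if any(x[1] is None for x in v): continue
    x,f=fit(v,BAR,[519,-361,a]); print(nm,x.round(2),np.degrees(x[2]).round(2),f)
mt2=bestmask(t,"tray",[500,383,3]);ms2=bestmask(s,"tray",[500,383,3])
TR=[box(-135,135,-65,65,0,22)]
for nm,v in(("top",[(t,mt2)]),("side",[(s,ms2)])):
    if v[0][1] is not None: x,f=fit(v,TR,[500,383,.2]); print("tray",nm,x.round(2),f,v[0][1].sum())
mf=bestmask(t,"fixture",[629,-28,42]);mfs=bestmask(s,"fixture",[629,-28,42])
for c,m,nm in((t,mf,'t'),(s,mfs,'s')):
    f=cv2.resize(c["frame"][130:230,250:410] if nm=='t' else c["frame"][160:260,250:410],None,fx=5,fy=5,interpolation=cv2.INTER_CUBIC)
    cv2.imwrite(f"pics/z{nm}.png",f[:,:,::-1])
FX=[box(-85,85,-200,45,0,12)]
for nm,v in(("top",[(t,mf)]),("side",[(s,mfs)])):
    if v[0][1] is not None: x,f=fit(v,FX,[629,-28,-.25]); print("fix",nm,x.round(2),f,v[0][1].sum())
print(get_state()["t"])
cv2.imwrite("pics/tr.png",cv2.resize(t["frame"][150:270,110:210],None,fx=5,fy=5)[:,:,::-1])
cv2.imwrite("pics/zb.png",cv2.resize(t["frame"][150:250,380:500],None,fx=5,fy=5)[:,:,::-1])
E
```

```text
571 290
top [ 518.36 -362.29    2.01] 115.07 68.23137254901961
side [ 516.11 -359.75    2.01] 114.99 37.2235294117647
both [ 518.48 -362.25    2.  ] 114.6 110.4627450980392
tray top [5.0138e+02 3.8503e+02 2.6000e-01] 275.4666666666667 4251
tray side [5.0931e+02 3.6752e+02 4.7000e-01] 2317.572549019608 4166
fix top [ 6.2891e+02 -2.7050e+01 -2.4000e-01] 678.5333333333334 4190
fix side [ 6.268e+02 -2.713e+01 -2.700e-01] 805.5529411764707 2251
2.2
```

View pics/zt.png

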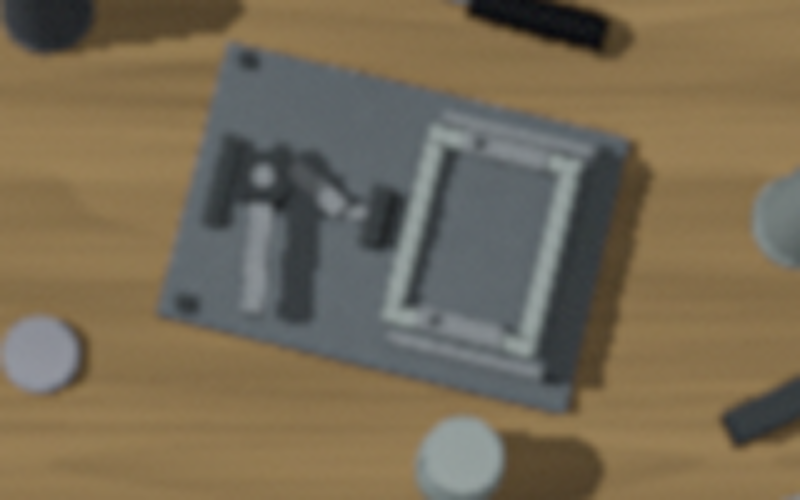

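View pics/zb.png

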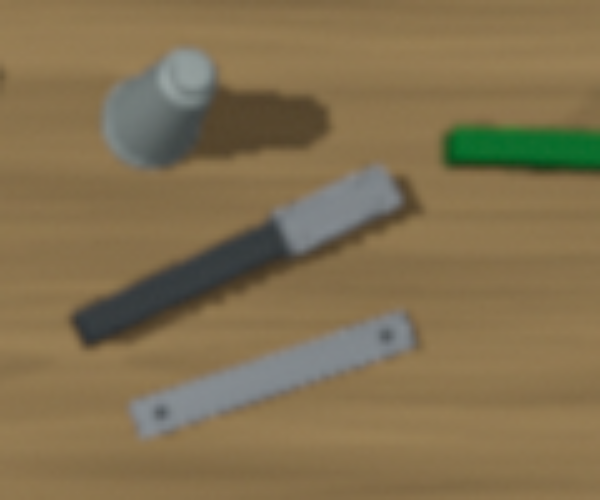

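View pics/tr.png

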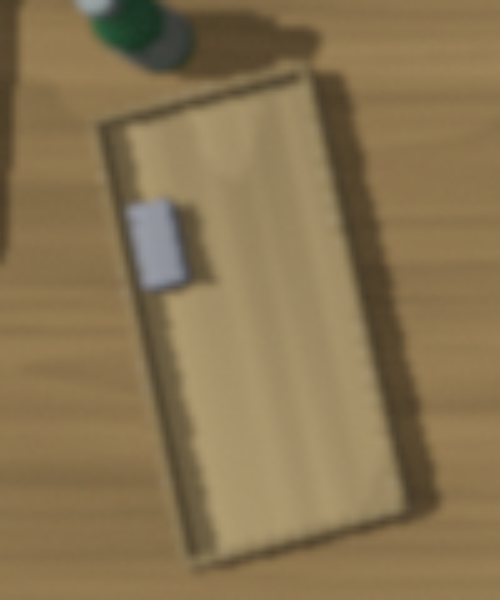

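Run:
```python
from h import *
t=capture("top")
Z=lambda x,y,ox,oy:[(x+.5)/5-.5+ox,(y+.5)/5-.5+oy]
piv=at(t,[Z(263,175,250,130)],58)[0]; e1=at(t,[Z(242,310,250,130),Z(264,312,250,130)],50); b=at(t,[Z(247,207,250,130),Z(272,207,250,130)],50)
print(piv,e1.mean(0),b.mean(0)); d=e1.mean(0)-b.mean(0);print(np.degrees(np.arctan2(d[1],d[0]))); d=e1.mean(0)-piv;print(np.degrees(np.arctan2(d[1],d[0])),np.linalg.norm(d[:2]))
q=at(t,[Z(102,127,110,150),Z(308,70,110,150),Z(408,515,110,150),Z(192,566,110,150)],22);print(q.round(0));print(q.mean(0),np.degrees(np.arctan2(*(q[0]-q[3])[[1,0]])),np.degrees(np.arctan2(*(q[1]-q[2])[[1,0]])),np.linalg.norm(q[0]-q[3]),np.linalg.norm(q[0]-q[1]))
S=get_state();R=Rn.from_rotvec(S["eef_rot"]).as_matrix();print(R.round(3),S["tool_pos"])
```

```text
[629.04734853 -27.76958608  58.        ] [552.13218872 -21.88710122  50.        ] [612.28762935 -25.5219769   50.        ]
176.5421228525072
175.62652265181353 77.13977856564
[[609. 472.  22.]
 [642. 354.  22.]
 [384. 287.  22.]
 [356. 408.  22.]]
[497.82279882 380.28515696  22.        ] 14.28014064826294 14.583429878509722 261.0907579848619 122.56596844115066
[[-0.935 -0.355 -0.   ]
 [-0.355  0.935  0.   ]
 [ 0.     0.    -1.   ]] [ 221.81570431 -584.2903598   245.30878032]
```

jog_arm([
  [[0.1,-40,12,10,0,0,-0.18],[0.1,-80,24,25,0,0,-0.36],[0.1,-125,36,45,0,0,-0.54],[0.1,-170,48,60,0,0,-0.72],[0.1,-215,60,75,0,0,-0.9]],
])

```text
t: 2.88
tool_pos: [402.7, -451.0, 170.0]
eef_rot: [-1.862, 2.53, -0.001]
contact_force: [1.1, -0.4, -0.3]
finger_gap: 46.7
```

```bash
cat >> h.py <<'E'
def todo(x,y,z,ang):
    """world target, tool x-axis angle deg -> shift,turn"""
    S=get_state();R=Rn.from_rotvec(S["eef_rot"]).as_matrix()
    c,s=np.cos(np.radians(ang)),np.sin(np.radians(ang))
    Rt=np.array([[c,s,0],[s,-c,0],[0,0,-1.]])
    print("t",round(S["t"],2),"cur",S["tool_pos"].round(1),"ang",np.degrees(np.arctan2(R[1,0],R[0,0])).round(1),"q",S["joint_pos"].round(2),"F",S["contact_force"].round(1),"M",S["torque"].round(2),"gap",round(S["finger_gap"],1))
    print("shift",(R.T@(np.array([x,y,z])-S["tool_pos"])).round(1),"turn",Rn.from_matrix(R.T@Rt).as_rotvec().round(3))
E
python3 -c "
from h import *
todo(518,-361.5,18,-65.2)"
```

```text
t 2.88 cur [ 402.7 -451.   170. ] ang -107.3 q [-0.57  0.41 -0.15  0.   -1.01  0.27] F [ 1.1 -0.4 -0.3] M [-0.08 -0.01 -0.03] gap 46.7
shift [-119.8  -83.4  152. ] turn [-0.    -0.    -0.735]
```

jog_arm([
  [[0.1,-32,-22,20,0,0,-0.18],[0.1,-64,-44,40,0,0,-0.36],[0.1,-96,-66,60,0,0,-0.54],[0.1,-120,-83,75,0,0,-0.72],[0.1,-120,-83.5,95,0,0,-0.735]],
])

```text
t: 3.5
tool_pos: [519.8, -361.6, 75.1]
eef_rot: [-2.646, 1.694, -0.003]
contact_force: [-1.1, -0.3, -0.0]
finger_gap: 46.7
```

```bash
python3 -c "
from h import *
todo(518,-361.5,18,-65.2)
for n in ('top','side'):
    c=capture(n); f=c['frame']; u=proj(c,[518,-361.5,40])[0].astype(int)
    x0=max(0,u[0]-60);y0=max(0,u[1]-50)
    cv2.imwrite(f'pics/g1{n}.png',cv2.resize(f[y0:y0+100,x0:x0+120],None,fx=5,fy=5)[:,:,::-1])
"
```

```text
t 3.5 cur [ 519.8 -361.6   75.1] ang -65.3 q [-0.35  0.56 -0.18  0.   -0.84  0.78] F [-1.1 -0.3 -0. ] M [-0.03  0.03 -0.01] gap 46.7
shift [-1.   1.6 57.1] turn [-0.001 -0.001 -0.001]
```

View pics/g1side.png

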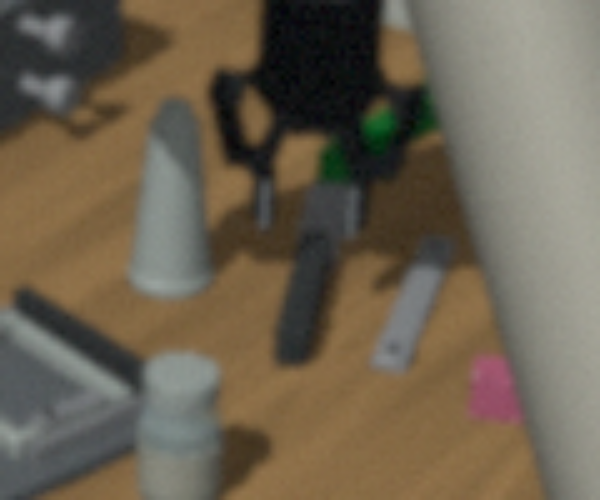

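View pics/g1top.png

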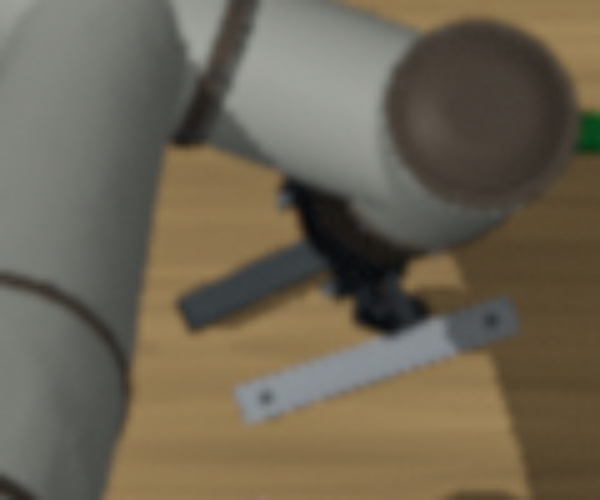

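The side view shows the fingers straddling the bar, with the cone clear to the left. I'll descend and close.

jog_arm([
  [[0.1,-1,1.5,30,0,0,0],[0.1,-1,1.5,50,0,0,0],[0.1,-1,1.5,57,0,0,0],[-0.2,-1,1.5,57,0,0,0],[-1,-1,1.5,57,0,0,0]],
])

```text
t: 4.22
tool_pos: [516.6, -363.1, 19.8]
eef_rot: [-2.642, 1.7, -0.004]
contact_force: [0.0, -0.8, -2.7]
finger_gap: 21.2
```

jog_arm([
  [[-1,0,0,0,0,0,0],[-1,0,0,0,0,0,0],[-1,0,0,0,0,0,0]],
])

```text
t: 4.6
tool_pos: [516.5, -363.0, 19.7]
eef_rot: [-2.642, 1.7, -0.004]
contact_force: [-1.0, 0.1, 5.7]
finger_gap: 20.8
```

jog_arm([
  [[-1,0,0,-30,0,0,0],[-1,0,0,-80,0,0,0],[-1,0,0,-135,0,0,0],[-1,0,0,-165,0,0,0],[-1,0,0,-165,0,0,0]],
])

```text
t: 5.22
tool_pos: [516.3, -362.6, 184.8]
eef_rot: [-2.64, 1.7, -0.006]
contact_force: [0.4, 0.5, -5.0]
finger_gap: 21.1
```

```bash
python3 -c "
from h import *
todo(480.5,-15.8,120,-4.5)"
```

```text
t 5.22 cur [ 516.3 -362.6  184.8] ang -65.6 q [-0.36  0.44 -0.06 -0.   -1.06  0.78] F [ 0.4  0.5 -5. ] M [0.13 0.06 0.01] gap 21.1
shift [-330.6 -110.8   64.4] turn [-0.002 -0.004 -1.066]
```

jog_arm([
  [[-1,-35,-12,0,0,0,-0.12],[-1,-78,-26,0,0,0,-0.26],[-1,-122,-41,0,0,0,-0.4],[-1,-166,-56,0,0,0,-0.55],[-1,-210,-71,0,0,0,-0.7]],
])

```text
t: 5.85
tool_pos: [490.9, -140.3, 180.0]
eef_rot: [3.066, -0.686, -0.01]
contact_force: [0.1, 0.8, -4.2]
finger_gap: 20.8
```

```bash
python3 -c "
from h import *
todo(480.5,-15.8,120,-4.5)"
```

```text
t 5.85 cur [ 490.9 -140.3  180. ] ang -25.2 q [ 0.04  0.26 -0.36 -0.   -0.96  1.09] F [ 0.1  0.8 -4.2] M [ 0.09 -0.03 -0.  ] gap 20.8
shift [ -62.1 -108.3   60.2] turn [ 0.001  0.007 -0.362]
```

jog_arm([
  [[-1,-20,-35,8,0,0,-0.12],[-1,-40,-70,25,0,0,-0.24],[-1,-55,-98,45,0,0,-0.34],[-1,-62,-108,60,0,0.004,-0.362],[-1,-62,-108,60,0,0.005,-0.362]],
])

```text
t: 6.48
tool_pos: [480.6, -17.7, 119.8]
eef_rot: [3.136, -0.127, -0.006]
contact_force: [0.1, -0.6, -3.8]
finger_gap: 21.4
```

```bash
python3 -c "
from h import *
todo(480.5,-15.8,48.7,-4.5)
for n in ('top','side'):
    c=capture(n); f=c['frame']; u=proj(c,[540,-20,60])[0].astype(int)
    x0=max(0,u[0]-60);y0=max(0,u[1]-50);print(n,x0,y0)
    cv2.imwrite(f'pics/f1{n}.png',cv2.resize(f[y0:y0+100,x0:x0+120],None,fx=6,fy=6,interpolation=cv2.INTER_CUBIC)[:,:,::-1])
    for l in ('bar_socket','bar_grip','lever_stub','pivot'):
        print(n,l,[(round(x['score'],2),w(c,x['location']).round(0).tolist()) for x in mark_of(c,l)[:3]])
"
```

```text
t 6.47 cur [480.6 -17.7 119.8] ang -4.6 q [ 0.3   0.28 -0.51  0.   -0.78  1.19] F [ 0.1 -0.6 -3.8] M [-0.02  0.1  -0.02] gap 21.4
shift [ 0.  -2.1 71.1] turn [ 0.003  0.004 -0.003]
top 239 145
top bar_socket [(0.82, [351.0, -334.0, 12.0]), (0.77, [590.0, -684.0, 16.0]), (0.46, [578.0, -30.0, 117.0])]
top bar_grip [(0.74, [262.0, -375.0, 18.0]), (0.64, [483.0, -15.0, 118.0]), (0.56, [590.0, -590.0, 15.0])]
top lever_stub [(0.48, [477.0, -12.0, 102.0])]
top pivot [(0.6, [627.0, -27.0, 43.0])]
side 251 157
side bar_socket [(0.94, [585.0, -684.0, 11.0]), (0.93, [342.0, -339.0, 15.0]), (0.73, [580.0, -26.0, 110.0])]
side bar_grip [(0.78, [596.0, -589.0, 14.0]), (0.69, [487.0, -19.0, 116.0])]
side lever_stub [(0.56, [576.0, -21.0, 41.0])]
side pivot [(0.97, [631.0, -27.0, 39.0]), (0.72, [630.0, -27.0, 0.0]), (0.43, [604.0, -340.0, -2.0])]
```

View pics/f1top.png

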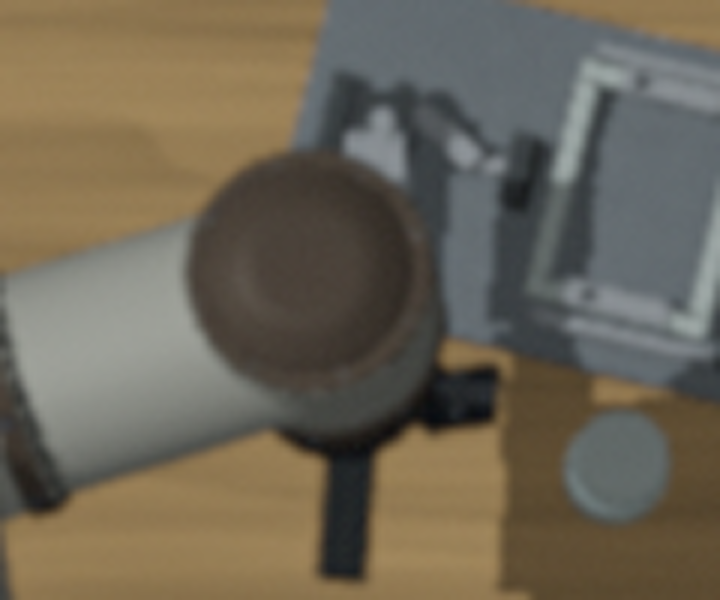

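View pics/f1side.png

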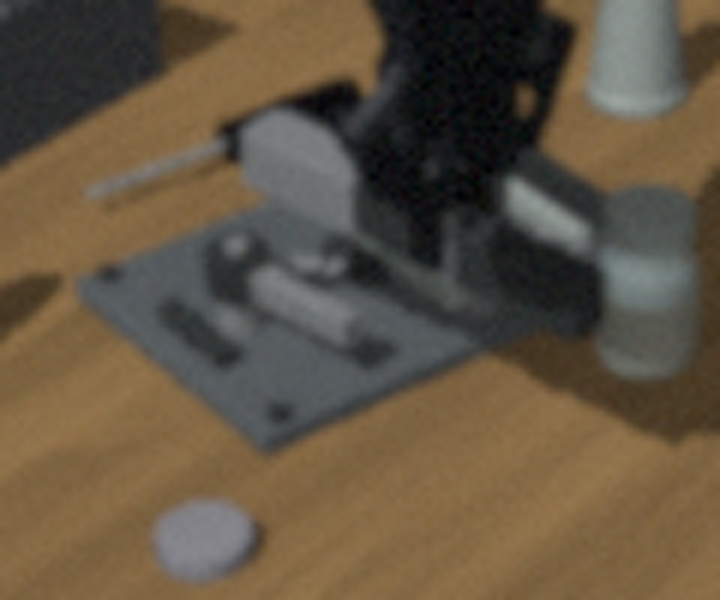

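```bash
cat >> h.py <<'E'
def overlay(name,c,items,ctr,fn,k=6):
    u=proj(c,ctr)[0].astype(int);x0=max(0,u[0]-60);y0=max(0,u[1]-50)
    im=cv2.resize(c['frame'][y0:y0+100,x0:x0+120],None,fx=k,fy=k,interpolation=cv2.INTER_CUBIC)[:,:,::-1].copy()
    E=[(a,b) for a in range(8) for b in range(a+1,8) if bin(a^b).count('1')==1]
    for P,col in items:
        q=((proj(c,P)-[x0,y0]+.5)*k).round().astype(int)
        for a,b in E: cv2.line(im,tuple(map(int,q[a])),tuple(map(int,q[b])),col,1,cv2.LINE_AA)
    cv2.imwrite(fn,im)
STUB=box(10,78,-6,6,34,50)
E
python3 -c "
from h import *
S=get_state();p=S['tool_pos'];R=Rn.from_rotvec(S['eef_rot']).as_matrix()
a=np.arctan2(-R[1,0],-R[0,0])
for n in ('top','side'):
    c=capture(n)
    it=[(place(b,p[0],p[1],a,p[2]-19.7),(0,255,0)) for b in BAR]+[(place(STUB,629,-27.5,np.radians(175.5)),(0,0,255))]
    overlay(n,c,it,[540,-20,60],f'pics/o1{n}.png')
"
```

```text
(no output)
```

View pics/o1top.png

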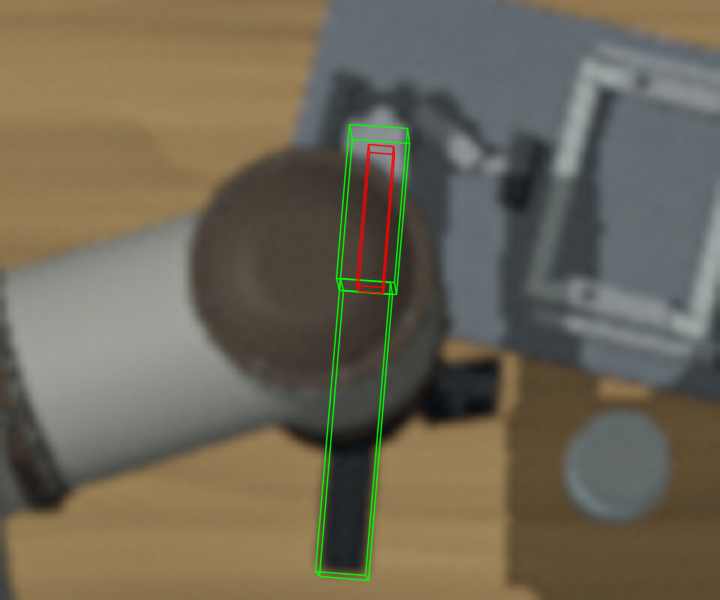

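View pics/o1side.png

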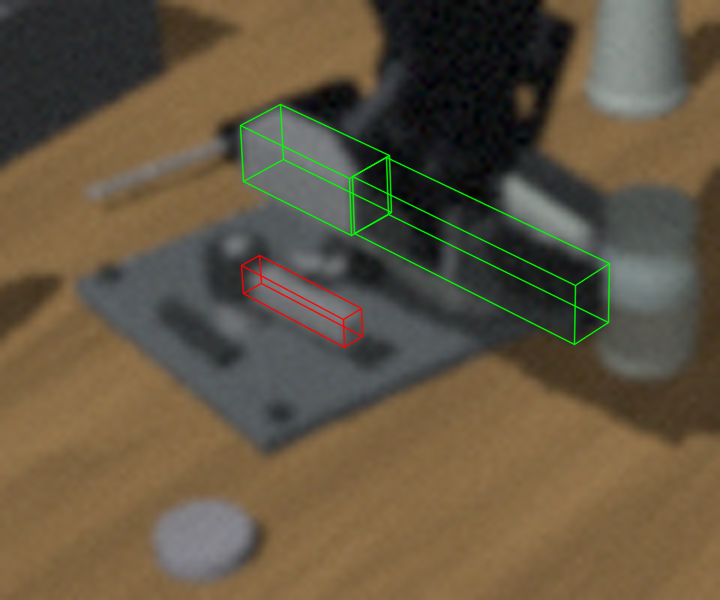

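The overlays agree in both views: the bar is over the stub to within about 2 mm. I'll descend in stages and watch the force.

jog_arm([
  [[-1,0,-1.5,25,0.002,0.004,0],[-1,0,-1.5,45,0.002,0.004,0],[-1,0,-1.5,52,0.002,0.004,0],[-1,0,-1.5,57,0.002,0.004,0],[-1,0,-1.5,57,0.002,0.004,0]],
])

```text
t: 7.7
tool_pos: [484.4, -16.4, 66.6]
eef_rot: [-3.138, 0.128, -0.015]
contact_force: [0.4, 0.5, -4.1]
finger_gap: 20.7
```

```bash
python3 -c "
from h import *
todo(480.5,-16,49,-4.5)"
```

```text
t 7.7 cur [484.4 -16.4  66.6] ang -4.7 q [ 0.3   0.37 -0.56  0.   -0.63  1.18] F [ 0.4  0.5 -4.1] M [-0.02  0.13  0.04] gap 20.7
shift [-4.1 -0.  17.5] turn [-0.001 -0.009 -0.003]
```

jog_arm([
  [[-1,0,0,0,0,0,0],[-1,0,0,0,0,0,0]],
])

```text
t: 7.95
tool_pos: [484.5, -16.3, 66.8]
eef_rot: [-3.138, 0.128, -0.016]
contact_force: [-0.7, -0.7, -3.4]
finger_gap: 21.0
```

```bash
python3 -c "
from h import *
todo(480.5,-16,49,-4.5)
S=get_state();p=S['tool_pos'];R=Rn.from_rotvec(S['eef_rot']).as_matrix()
a=np.arctan2(-R[1,0],-R[0,0])
for n in ('top','side'):
    c=capture(n)
    it=[(place(b,p[0],p[1],a,p[2]-19.7),(0,255,0)) for b in BAR]+[(place(STUB,629,-27.5,np.radians(175.5)),(0,0,255))]
    overlay(n,c,it,[540,-20,60],f'pics/o2{n}.png')
"
```

```text
t 7.95 cur [484.5 -16.3  66.8] ang -4.7 q [ 0.3   0.37 -0.56  0.   -0.63  1.18] F [-0.7 -0.7 -3.4] M [0.02 0.11 0.03] gap 21.0
shift [-4.2  0.  17.8] turn [-0.001 -0.01  -0.003]
```

View pics/o2side.png

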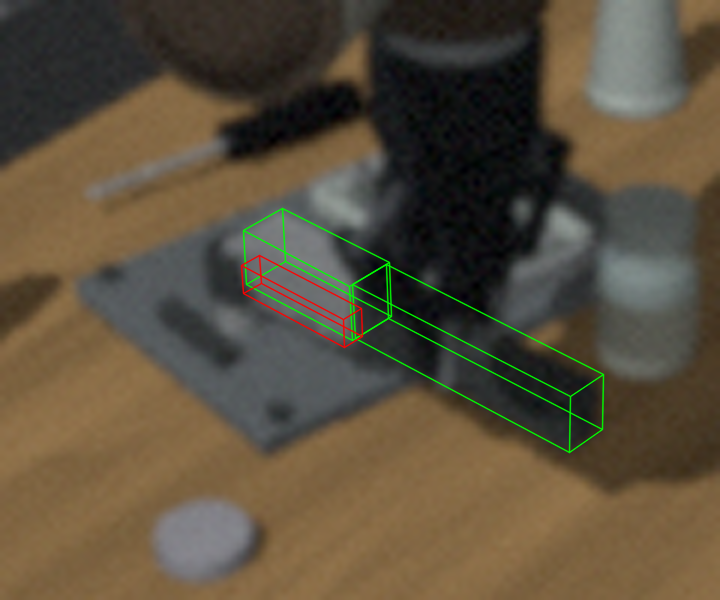

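View pics/o2top.png

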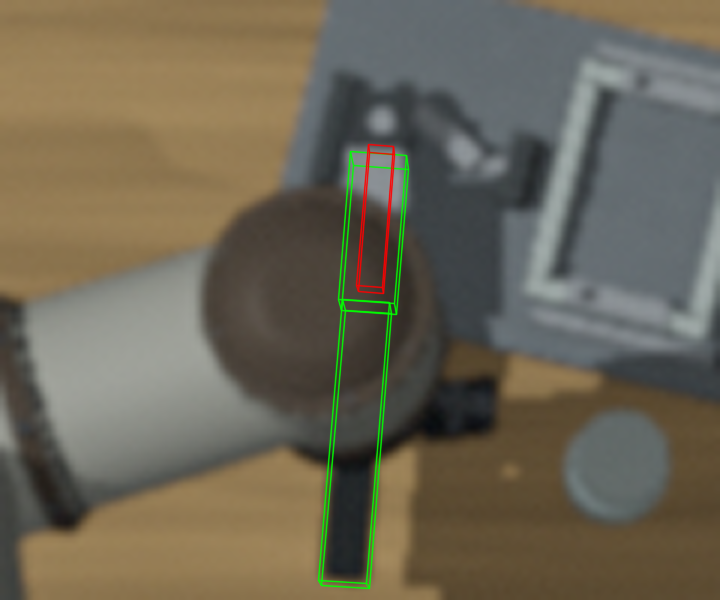

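jog_arm([
  [[-1,-4,0,4,0,-0.01,0],[-1,-4,0,8,0,-0.01,0],[-1,-4,0,11,0,-0.01,0],[-1,-4,0,11,0,-0.01,0]],
])

```text
t: 8.55
tool_pos: [480.0, -16.2, 54.9]
eef_rot: [-3.138, 0.128, 0.003]
contact_force: [-0.2, 0.4, -3.7]
finger_gap: 21.0
```

```bash
python3 -c "
from h import *
todo(480.5,-16,49,-4.5)"
```

```text
t 8.55 cur [480.  -16.2  54.9] ang -4.7 q [ 0.3   0.38 -0.58 -0.   -0.61  1.19] F [-0.2  0.4 -3.7] M [ 0.02  0.1  -0.02] gap 21.0
shift [ 0.5 -0.2  5.9] turn [-0.001  0.002 -0.003]
```

jog_arm([
  [[-1,0.5,0,3,0,0,0],[-1,0.5,0,5,0,0,0],[-1,0.5,0,5.5,0,0,0]],
])

```text
t: 8.93
tool_pos: [480.6, -16.2, 49.6]
eef_rot: [-3.138, 0.128, 0.002]
contact_force: [-0.2, 0.3, -3.8]
finger_gap: 21.0
```

```bash
python3 -c "
from h import *
todo(480.5,-16,49,-4.5)
S=get_state();p=S['tool_pos'];R=Rn.from_rotvec(S['eef_rot']).as_matrix()
a=np.arctan2(-R[1,0],-R[0,0])
for n in ('top','side'):
    c=capture(n)
    it=[(place(b,p[0],p[1],a,p[2]-19.7),(0,255,0)) for b in BAR]+[(place(STUB,629,-27.5,np.radians(175.5)),(0,0,255))]
    overlay(n,c,it,[540,-20,60],f'pics/o3{n}.png')
"
```

```text
t 8.93 cur [480.6 -16.2  49.6] ang -4.7 q [ 0.3   0.39 -0.58 -0.   -0.6   1.19] F [-0.2  0.3 -3.8] M [0.02 0.11 0.03] gap 21.0
shift [-0.1 -0.2  0.6] turn [-0.001  0.001 -0.003]
```

View pics/o3side.png

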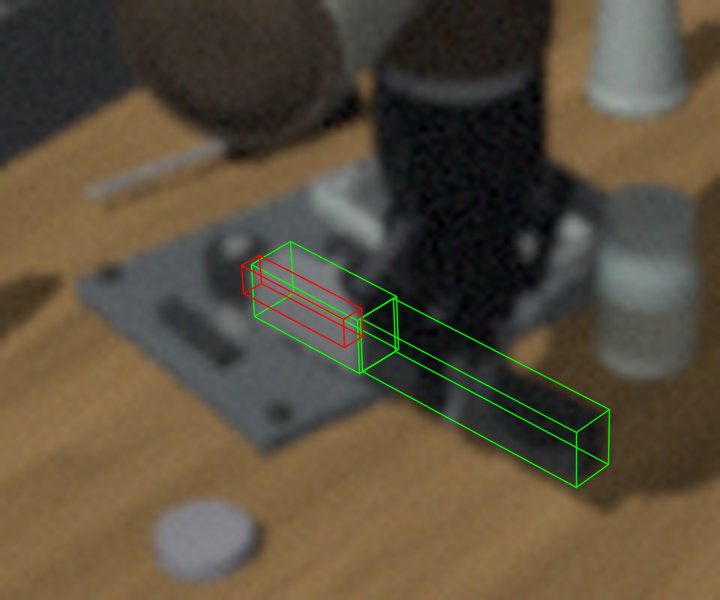

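```bash
cat >> h.py <<'E'
def arc(js,lead=0.03,r=149.,z=49.3,pv=(629,-27.6),b0=175.5):
    S=get_state();R=Rn.from_rotvec(S["eef_rot"]).as_matrix()
    print("t",round(S["t"],2),"cur",S["tool_pos"].round(1),"ang",np.degrees(np.arctan2(R[1,0],R[0,0])).round(1),"q",S["joint_pos"].round(2),"F",S["contact_force"].round(1),"M",S["torque"].round(2))
    d=S["tool_pos"][:2]-pv; print("arc j now",np.radians(b0)-np.arctan2(d[1],d[0]),"r",np.hypot(*d))
    for j in js:
        b=np.radians(b0)-j; X=np.array([pv[0]+r*np.cos(b),pv[1]+r*np.sin(b),z]); g=b-lead+np.pi
        Rt=np.array([[np.cos(g),np.sin(g),0],[np.sin(g),-np.cos(g),0],[0,0,-1.]])
        print(j,(R.T@(X-S["tool_pos"])).round(1),Rn.from_matrix(R.T@Rt).as_rotvec().round(3))
E
python3 -c "
from h import *
arc([.08,.18,.28,.38,.48])"
```

```text
t 9.03 cur [480.7 -16.1  49.7] ang -4.7 q [ 0.3   0.39 -0.58 -0.   -0.6   1.19] F [-0.4 -0.2 -3.5] M [0.01 0.1  0.02]
arc j now -0.0013666123803557362 r 148.69996341843333
0.08 [  0.1 -12.1   0.4] [-0.001  0.001  0.107]
0.18 [  2.  -26.9   0.5] [-0.001  0.001  0.207]
0.28 [  5.4 -41.4   0.5] [-0.001  0.001  0.307]
0.38 [ 10.2 -55.5   0.5] [-0.001  0.001  0.407]
0.48 [ 16.3 -69.1   0.5] [-0.001  0.001  0.507]
```

jog_arm([
  [[-1,0,-12,0.3,0,0,0.1],[-1,2,-27,0.3,0,0,0.2],[-1,5.5,-41.5,0.3,0,0,0.3],[-1,10,-55.5,0.3,0,0,0.4],[-1,16,-69,0.3,0,0,0.5]],
])

```text
t: 9.65
tool_pos: [501.0, 49.7, 49.3]
eef_rot: [3.005, -0.908, -0.007]
contact_force: [0.5, -9.6, -2.8]
finger_gap: 20.7
```

```bash
python3 -c "
from h import *
arc([.58,.68,.78,.88,.98])
c=capture('side');overlay('s',c,[],[560,30,60],'pics/sw1.png')
"
```

```text
t 9.65 cur [501.   49.7  49.3] ang -33.6 q [ 0.42  0.42 -0.52 -0.   -0.63  0.56] F [ 0.5 -9.6 -2.8] M [-2.72 -0.33 -0.28]
arc j now 0.46442307265778604 r 149.54702020683828
0.58 [  0.8 -17.2  -0.1] [0.004 0.003 0.102]
0.68 [  2.6 -32.   -0.1] [0.004 0.003 0.202]
0.78 [  5.9 -46.5  -0.2] [0.004 0.003 0.302]
0.88 [ 10.6 -60.7  -0.3] [0.005 0.002 0.402]
0.98 [ 16.7 -74.3  -0.4] [0.005 0.002 0.502]
```

View pics/sw1.png

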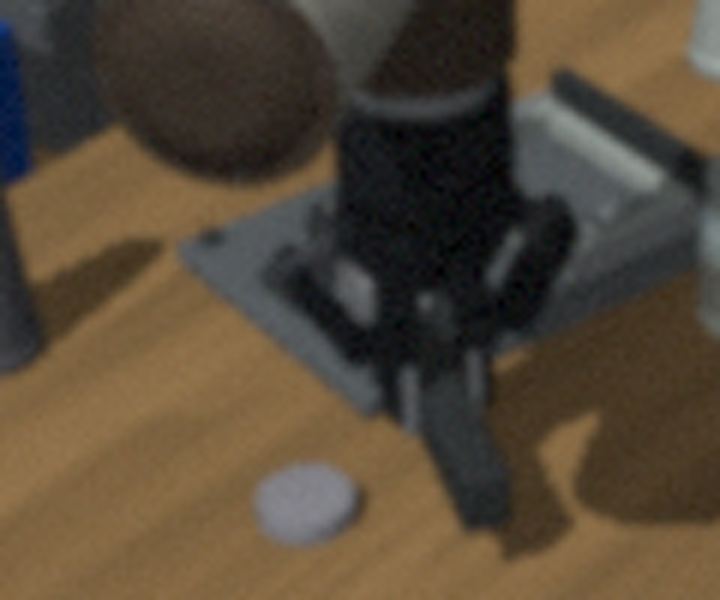

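jog_arm([
  [[-1,0.8,-17,0,0.004,0,0.1],[-1,2.6,-32,0,0.004,0,0.2],[-1,6,-46.5,0,0.004,0,0.3],[-1,10.5,-60.5,0,0.004,0,0.4],[-1,16.5,-74,0,0.004,0,0.5]],
])

```text
t: 10.32
tool_pos: [552.9, 101.4, 48.5]
eef_rot: [2.685, -1.621, -0.01]
contact_force: [-5.4, -7.2, -1.0]
finger_gap: 20.8
```

```bash
python3 -c "
from h import *
arc([1.08,1.18,1.28,1.38,1.46])
c=capture('top');overlay('s',c,[],[600,50,60],'pics/sw2.png')
"
```

```text
t 10.32 cur [552.9 101.4  48.5] ang -62.3 q [ 0.47  0.5  -0.37 -0.   -0.7   0.02] F [-5.4 -7.2 -1. ] M [-2.14  1.28 -0.21]
arc j now 0.9591319493115225 r 149.81717568519352
1.08 [  1. -18.  -1.] [0.008 0.003 0.102]
1.18 [  2.8 -32.8  -1.1] [0.008 0.002 0.202]
1.28 [  6.1 -47.3  -1.2] [0.008 0.002 0.302]
1.38 [ 10.8 -61.5  -1.3] [0.008 0.001 0.402]
1.46 [ 15.6 -72.4  -1.4] [0.008 0.001 0.482]
```

View pics/sw2.png

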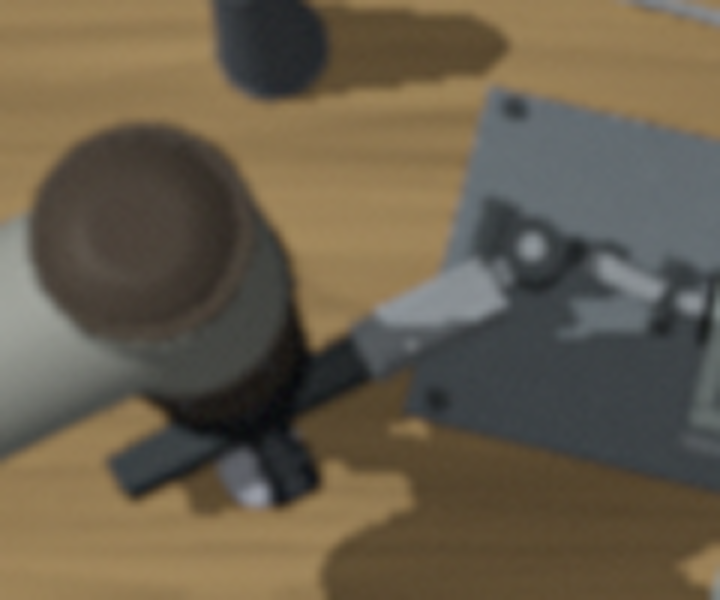

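jog_arm([
  [[-1,1,-18,-0.8,0.008,0,0.1],[-1,2.8,-33,-0.8,0.008,0,0.2],[-1,6,-47.5,-0.9,0.008,0,0.3],[-1,10.8,-61.5,-1,0.008,0,0.4],[-1,15.6,-72.5,-1,0.008,0,0.48]],
])

```text
t: 11.0
tool_pos: [628.4, 124.4, 50.3]
eef_rot: [-2.222, 2.205, -0.004]
contact_force: [0.0, 1.2, -4.2]
finger_gap: 21.0
```

```bash
python3 -c "
from h import *
arc([1.46,1.5],lead=0.0)
c=capture('top');overlay('s',c,[],[600,50,60],'pics/sw3.png')
"
```

```text
t 11.0 cur [628.4 124.4  50.3] ang -89.6 q [ 0.45  0.59 -0.18 -0.   -0.79 -0.44] F [ 0.   1.2 -4.2] M [ 0.1  -0.01  0.01]
arc j now 1.4883866523001197 r 152.03018670778968
1.46 [3.1 4.2 0.9] [-0.01   0.006 -0.025]
1.5 [ 3.1 -1.7  1. ] [-0.01   0.006  0.015]
```

View pics/sw3.png

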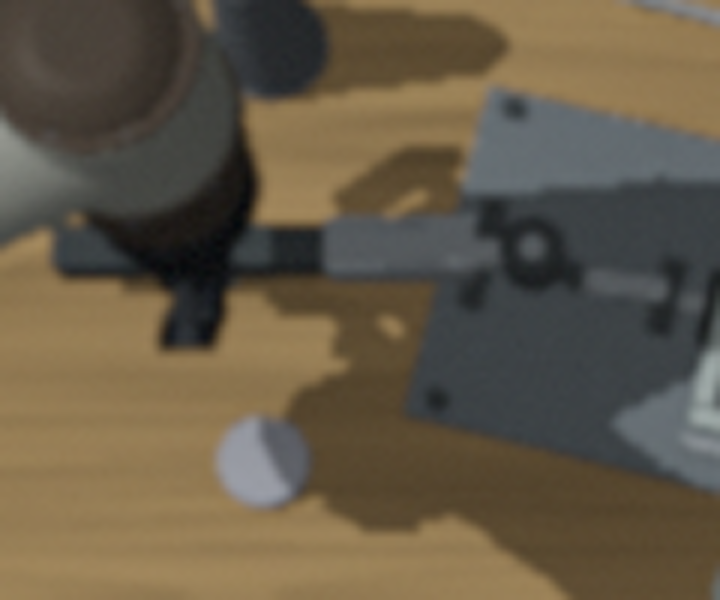

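jog_arm([
  [[-1,1.5,0,0,0,0,0],[-1,1.5,0,0,0,0,0],[-1,1.5,0,-8,0,0,0],[-1,1.5,0,-18,0,0,0]],
])

```text
t: 11.55
tool_pos: [627.9, 122.8, 69.6]
eef_rot: [-2.224, 2.203, -0.005]
contact_force: [0.7, 0.1, -4.2]
finger_gap: 21.0
```

jog_arm([
  [[-1,0,0,-25,0,0,0],[-1,0,0,-65,0,0,0],[-1,0,0,-100,0,0,0],[-1,0,0,-110,0,0,0]],
])

```text
t: 12.05
tool_pos: [628.2, 122.7, 182.7]
eef_rot: [-2.22, 2.199, -0.009]
contact_force: [0.8, 0.1, -4.5]
finger_gap: 21.0
```

```bash
python3 -c "
from h import *
todo(479.5,361.3,125,14.4)
for n in ('top','side'):
    c=capture(n);overlay('s',c,[],[600,-100,40],'pics/lk%s.png'%n)
    for l in ('hoop_center','lever_stub','pivot'): print(n,l,[(round(x['score'],2),w(c,x['location']).round(0).tolist()) for x in mark_of(c,l)[:3]])
"
```

```text
t 12.05 cur [628.2 122.7 182.7] ang -89.4 q [ 0.44  0.45 -0.05 -0.   -1.05 -0.43] F [ 0.8  0.1 -4.5] M [0.12 0.07 0.01] gap 21.0
shift [-239.6  147.3   57.3] turn [-0.019 -0.009 -1.813]
top hoop_center [(0.61, [598.0, -157.0, 19.0]), (0.46, [460.0, -412.0, -3.0])]
top lever_stub [(0.51, [744.0, -149.0, -4.0])]
top pivot [(0.87, [628.0, -28.0, 45.0])]
side hoop_center [(0.56, [593.0, -162.0, 17.0]), (0.39, [626.0, 26.0, 43.0])]
side lever_stub [(0.82, [628.0, 27.0, 43.0])]
side pivot [(0.96, [626.0, -31.0, 39.0])]
```

View pics/lktop.png

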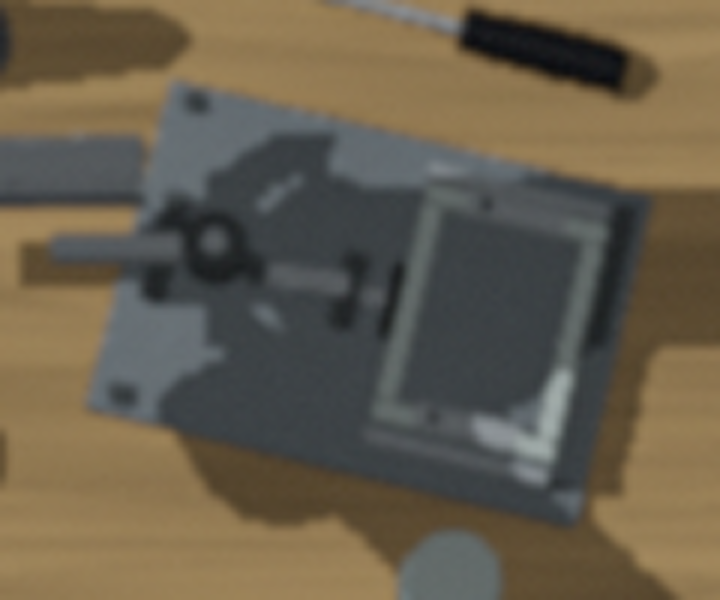

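The lever at zoomed (50–180,250) lies along +y. The pad is on the frame and the frame is at the fence. Moving to the tray.

jog_arm([
  [[-1,-20,12,0,0,0,-0.14],[-1,-45,28,0,0,0,-0.3],[-1,-72,44,0,0,0,-0.48],[-1,-100,61,0,0,0,-0.66],[-1,-130,79,0,0,0,-0.84]],
])

```text
t: 13.08
tool_pos: [546.0, 252.0, 177.9]
eef_rot: [-2.935, 1.098, -0.01]
contact_force: [0.3, 0.7, -4.4]
finger_gap: 20.9
```

```bash
python3 -c "
from h import *
todo(479.5,361.3,110,14.4)"
```

```text
t 13.07 cur [546.  252.  177.9] ang -41.0 q [ 0.7   0.39 -0.16  0.   -1.01  0.15] F [ 0.3  0.7 -4.4] M [0.04 0.04 0.  ] gap 20.9
shift [-122.1  -38.2   67.8] turn [-0.007 -0.007 -0.967]
```

jog_arm([
  [[-1,-25,-7,5,0,0,-0.17],[-1,-50,-15,15,0,0,-0.35],[-1,-75,-22,25,0,0,-0.53],[-1,-100,-30,35,0,0,-0.71],[-1,-118,-36,45,0,0,-0.88]],
])

```text
t: 13.7
tool_pos: [481.6, 357.3, 132.6]
eef_rot: [-3.127, -0.258, -0.014]
contact_force: [0.5, -0.5, -3.7]
finger_gap: 20.5
```

```bash
python3 -c "
from h import *
todo(479.5,361.3,70,14.4)"
```

```text
t 13.7 cur [481.6 357.3 132.6] ang 9.4 q [ 0.91  0.44 -0.22  0.01 -0.91  0.82] F [ 0.5 -0.5 -3.7] M [ 0.01  0.12 -0.07] gap 20.5
shift [-2.  -4.1 62.6] turn [-0.003 -0.009 -0.087]
```

jog_arm([
  [[-1,-2,-4,20,0,-0.008,-0.087],[-1,-2,-4,45,0,-0.008,-0.087],[-1,-2,-4,60,0,-0.008,-0.087],[-1,-2,-4,60,0,-0.008,-0.087]],
])

```text
t: 14.2
tool_pos: [479.8, 359.8, 72.1]
eef_rot: [-3.117, -0.384, 0.001]
contact_force: [0.5, 0.3, -4.8]
finger_gap: 21.2
```

```bash
python3 -c "
from h import *
todo(479.5,361.3,25.5,14.4)
S=get_state();p=S['tool_pos'];R=Rn.from_rotvec(S['eef_rot']).as_matrix()
a=np.arctan2(-R[1,0],-R[0,0])
T=box(-135,135,-65,65,0,22)
for n in ('top','side'):
    c=capture(n)
    it=[(place(b,p[0],p[1],a,p[2]-19.7),(0,255,0)) for b in BAR]+[(place(T,500,382,np.radians(14.4)),(0,0,255))]
    overlay(n,c,it,[500,382,40],f'pics/p1{n}.png')
"
```

```text
t 14.2 cur [479.8 359.8  72.1] ang 14.0 q [ 0.91  0.51 -0.26 -0.   -0.79  0.9 ] F [ 0.5  0.3 -4.8] M [ 0.01  0.09 -0.05] gap 21.2
shift [ 0.1 -1.5 46.6] turn [-0.001  0.    -0.006]
```

View pics/p1top.png

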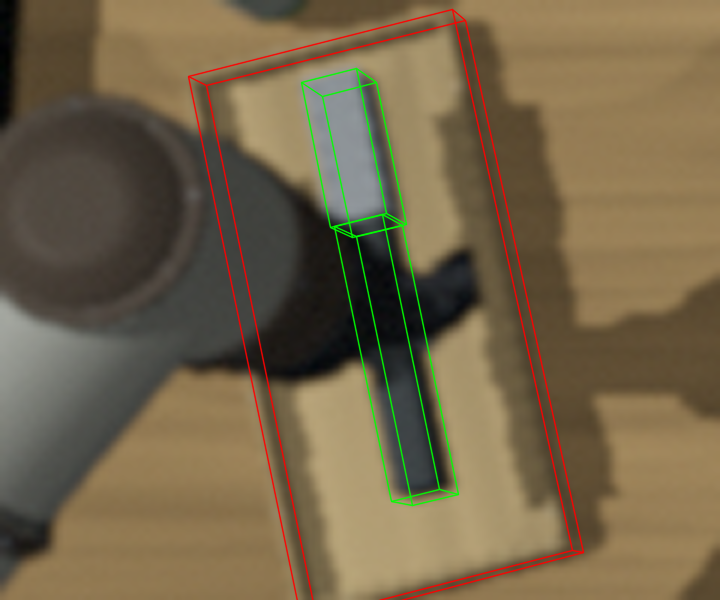

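View pics/p1side.png

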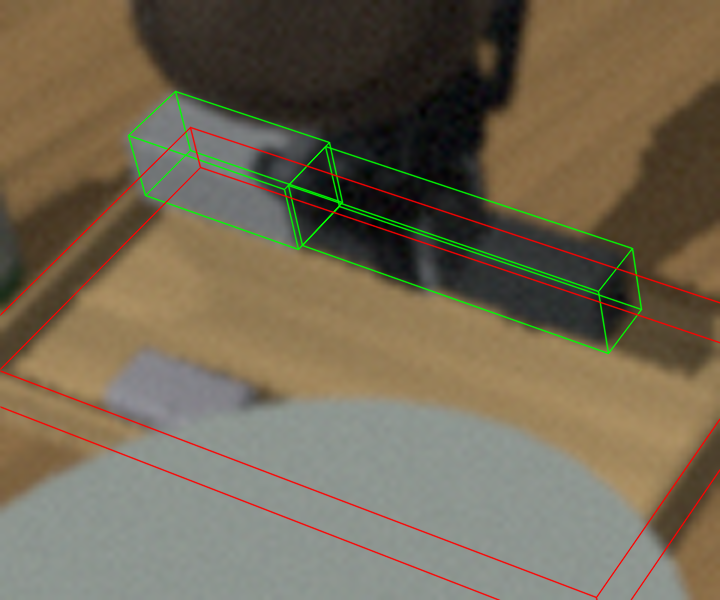

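Both overlays put the bar well inside the tray and clear of the spacer. Lowering it now.

jog_arm([
  [[-1,0,-1.5,20,0,0,0],[-1,0,-1.5,35,0,0,0],[-1,0,-1.5,43,0,0,0],[-1,0,-1.5,46,0,0,0],[-1,0,-1.5,46,0,0,0]],
])

```text
t: 14.92
tool_pos: [480.3, 362.4, 27.9]
eef_rot: [-3.114, -0.384, -0.004]
contact_force: [0.2, -1.0, -4.9]
finger_gap: 20.9
```

jog_arm([
  [[-1,0,0,2,0,0,0],[-1,0,0,3,0,0,0],[-1,0,0,3,0,0,0]],
])

```text
t: 15.3
tool_pos: [480.1, 362.4, 24.8]
eef_rot: [-3.114, -0.384, -0.004]
contact_force: [0.5, -0.3, -4.4]
finger_gap: 20.5
```

jog_arm([
  [[-0.3,0,0,0,0,0,0],[0,0,0,0,0,0,0],[0,0,0,0,0,0,0]],
])

```text
t: 15.68
tool_pos: [480.4, 362.7, 25.3]
eef_rot: [-3.113, -0.384, -0.005]
contact_force: [-0.1, 0.5, -0.0]
finger_gap: 42.8
```

jog_arm([
  [[0,0,0,-15,0,0,0],[0,0,0,-50,0,0,0],[0,0,0,-100,0,0,0],[0,0,0,-160,0,0,0],[0,0,0,-200,0,0,0]],
])

```text
t: 16.3
tool_pos: [480.3, 361.9, 229.6]
eef_rot: [-3.111, -0.384, -0.011]
contact_force: [0.1, 0.7, -0.9]
finger_gap: 43.1
```

```bash
python3 -c "
from h import *
todo(300,250,300,14.4)
c=capture('side');cv2.imwrite('pics/e0.png',c['frame'][:,:,::-1])
"
```

```text
t 16.3 cur [480.3 361.9 229.6] ang 14.1 q [ 0.91  0.35 -0.08 -0.   -1.13  0.9 ] F [ 0.1  0.7 -0.9] M [ 0.03 -0.09  0.01] gap 43.1
shift [-201.6   64.2  -72.4] turn [-0.006 -0.008 -0.006]
```

View pics/e0.png

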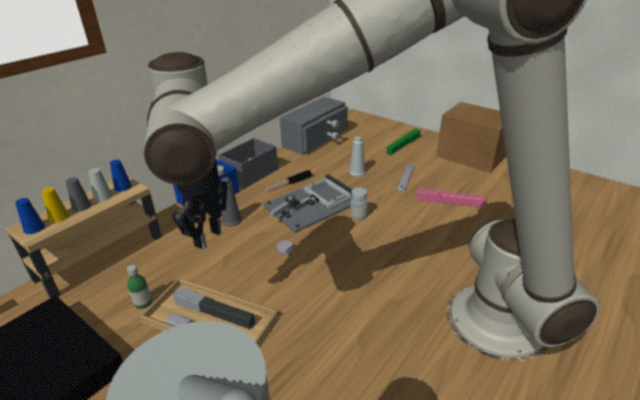

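The side view shows the bar lying in the tray at (215,305), beside the spacer at (178,320), with everything else standing. I'll back off so the top view is clear for a final check.

jog_arm([
  [[0,-30,0,-10,0,0,0],[0,-60,0,-20,0,0,0],[0,-90,0,-20,0,0,0],[0,-90,0,-20,0,0,0]],
])

```text
t: 16.85
tool_pos: [391.0, 338.9, 246.0]
eef_rot: [-3.112, -0.386, -0.005]
contact_force: [-0.3, 0.7, 0.5]
finger_gap: 42.6
```

```bash
python3 -c "
from h import *
t=capture('top');s=capture('side');cv2.imwrite('pics/e1.png',t['frame'][:,:,::-1])
T=box(-135,135,-65,65,0,22);H=box(-60,60,-45,45,12,26)
yaw=-.25;R=Rn.from_euler('z',yaw).as_matrix();n=np.array([629,-27.6,0])+R@[0,-136,0];print('nest',n)
L=np.radians(175.5)-1.5
for nm,c in (('t',t),('s',s)):
    overlay(nm,c,[(place(b,480.3,362.4,np.radians(194.2),5),(0,255,0)) for b in BAR]+[(place(T,500,382,np.radians(14.4)),(0,0,255))],[500,382,10],'pics/e2%s.png'%nm)
    overlay(nm,c,[(place(H,n[0],n[1],yaw),(0,255,0)),(place(STUB,629,-27.6,L),(0,0,255))],[605,-90,20],'pics/e3%s.png'%nm)
    for l in ('hoop_center','lever_stub','bar_grip','bar_socket','spacer','oil','cone_a','jar','bobbin_tin','driver','bracket_arm'):
        print(nm,l,[(round(x['score'],2),w(c,x['location']).round(0).tolist()) for x in mark_of(c,l)[:3]])
"
```

```text
nest [ 595.35306154 -159.37208935    0.        ]
t hoop_center [(0.7, [598.0, -157.0, 24.0])]
t lever_stub [(0.62, [629.0, 30.0, 47.0]), (0.45, [744.0, -148.0, -6.0])]
t bar_grip [(0.88, [482.0, 365.0, 22.0]), (0.71, [261.0, -376.0, 20.0]), (0.64, [592.0, -589.0, 16.0])]
t bar_socket [(0.98, [347.0, -334.0, 10.0]), (0.78, [589.0, -683.0, 14.0]), (0.69, [572.0, 386.0, 17.0])]
t spacer [(0.72, [539.0, 436.0, 3.0]), (0.55, [465.0, -137.0, 6.0]), (0.19, [574.0, 386.0, 20.0])]
t oil [(0.73, [532.0, 101.0, 2.0]), (0.66, [663.0, 452.0, 4.0])]
t cone_a [(0.84, [738.0, 100.0, -4.0]), (0.8, [613.0, -345.0, -0.0])]
t jar [(0.68, [465.0, -140.0, 4.0])]
t bobbin_tin [(0.49, [535.0, 102.0, 2.0])]
t driver [(0.78, [744.0, -148.0, -2.0]), (0.52, [476.0, 365.0, 5.0])]
t bracket_arm [(0.67, [479.0, 365.0, 7.0]), (0.19, [631.0, -28.0, 1.0])]
s hoop_center [(0.98, [594.0, -162.0, 17.0])]
s lever_stub [(0.74, [629.0, 29.0, 43.0])]
s bar_grip [(0.75, [479.0, 363.0, 20.0]), (0.71, [255.0, -367.0, 12.0]), (0.17, [746.0, -150.0, 1.0])]
s bar_socket [(0.86, [588.0, -691.0, 10.0]), (0.83, [572.0, 387.0, 13.0]), (0.7, [345.0, -339.0, 16.0])]
s spacer [(0.52, [542.0, 439.0, 5.0])]
s oil [(0.72, [664.0, 449.0, -3.0]), (0.65, [474.0, 358.0, 1.0])]
s cone_a [(0.79, [609.0, -341.0, -6.0]), (0.38, [743.0, 106.0, 0.0])]
s jar [(0.91, [465.0, -134.0, -1.0])]
s bobbin_tin [(0.63, [533.0, 109.0, 1.0]), (0.29, [665.0, 449.0, -3.0])]
s driver [(0.61, [747.0, -147.0, -2.0]), (0.55, [627.0, -29.0, 38.0])]
s bracket_arm [(0.66, [461.0, -410.0, -3.0])]
```

View pics/e2t.png

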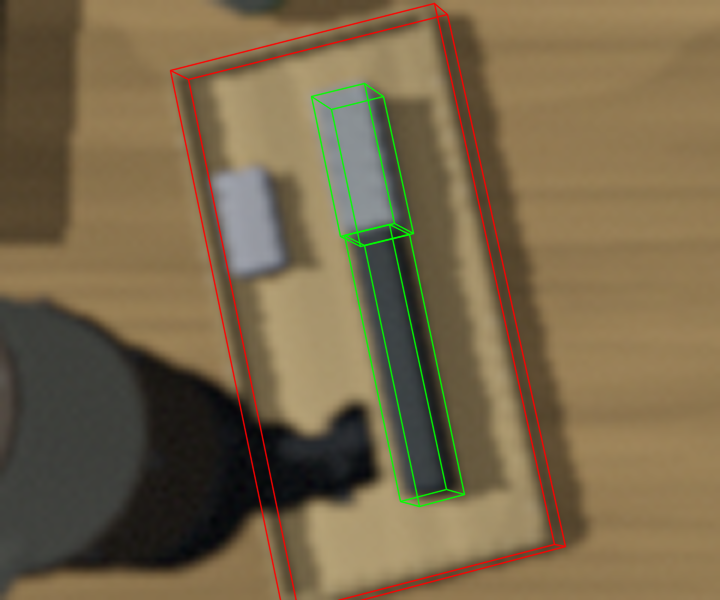

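View pics/e3t.png

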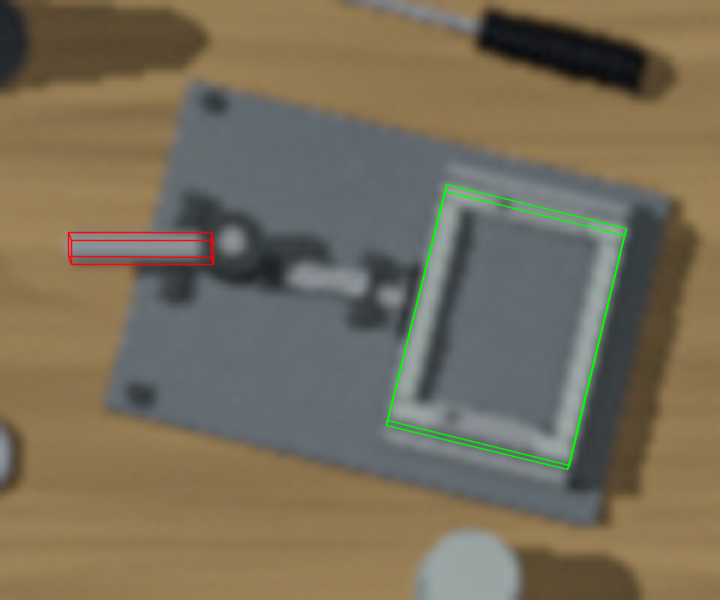

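View pics/e2s.png

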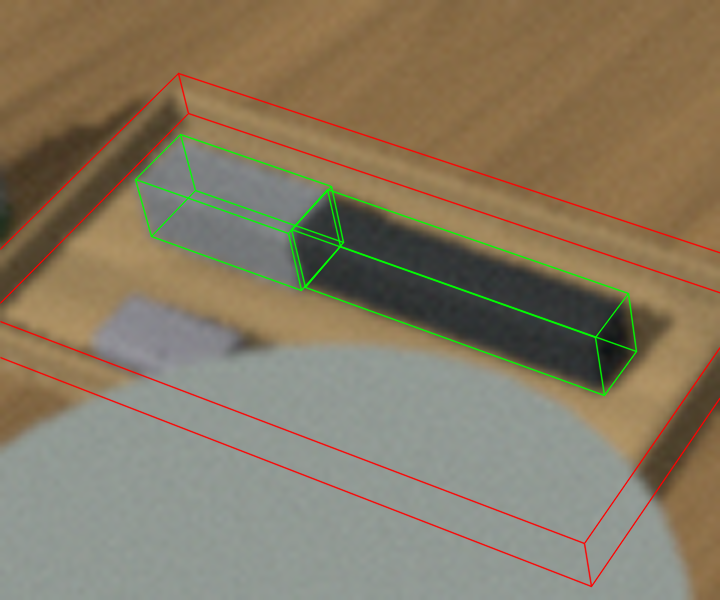

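View pics/e3s.png

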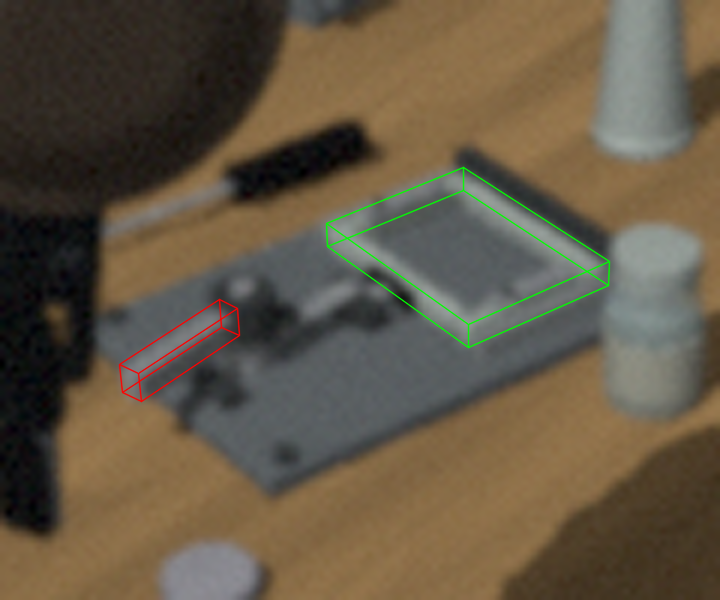

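All the models line up: the lever is at about 1.5 rad, the hoop is at the nest against the fence, and the bar is flat on the tray floor. Handing in.

```bash
python3 -c "
from cell import *
print(get_state()['t'],sign_off())"
```

```text
the job is handed in; nothing more can be done
18.05 None
```

The job is done and handed in at 18.05 s of the 54 s allowed; the sign-off reports no verdict. I fitted the bar over the stub lever with no contact force. I then swung the lever clockwise with about 10 N until it snapped home, lifted the bar off and laid it in the tray.

**Last checks (both cameras):**
- **Lever:** it matches the locked position at about 1.5 rad, and the wrist force dropped to the bar's own weight once it snapped.
- **Hoop frame:** it matches the model at the nest against the fence, and the gap to the fence has closed. The two cameras' direct estimates of its centre differ by about 5 mm, which is within their stated accuracy. So I judged the 2 mm limit from the model overlay and the locked lever, not from a direct measurement.
- **Bar:** it lies flat on the tray floor, released, at about (480, 363) mm. It is clear of the spacer and close to the tray's middle line.
- **Other things:** none moved by more than the measuring noise of a few mm, and nothing was knocked over. The top-view network missed the bracket arm at the end, but the side view shows it in its place.

During the descent onto the stub, the measured tool position was about 4 mm off the commanded one. I corrected this before completing the fit.

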